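# Fit the measuring post into the mug gauge

### The job

Set up the mug gauge: lift the banded measuring post up over the rack's front rail and draw it out forwards, then slide its toe sideways under the blue hood of the gauge base, push in against the spring plunger until the heel clears the step, and let the foot down so that it sits flat in the pocket, held by the spring. It takes only a light push: feel for the stop and force nothing (never over 60 N on the base). Leave it standing upright and released, and leave the cup, the mug and the bottle where they are.

Things in the scene. Friction and masses are not known exactly. Their poses are not given: they have to be found in the camera images.
- gauge_center (a point): Centre of the loose measuring post (about 0.35 kg), 47.5 mm above its underside: white upright 24 x 24 mm with black bands, orange top, 95 mm high overall, on a steel foot 9 mm thick. z up; toe points to -y. Foot 36 mm wide (x), y from -28 to +28 (heel); a toe 24 mm wide runs on to y = -56. Grip the upright's +y and -y faces: they then take the push
- gauge_toe (a point): Tip of the post's toe, at the middle of its 9 mm thickness, 56 mm from the post's axis and 4.5 mm above the underside; axes as gauge_center. Bring the foot against deck, floor and end wall slowly (under 10 mm/s): a held post landing at 15 mm/s can already peak above 40 N
- base: Fixed aluminium gauge base plate, 12 mm thick, x -50 to 150, y -105 to 75 mm. Origin on its underside, below where the post's axis nominally stands when fitted. The fitted post's axes are parallel to these, so the toe slides in towards -y. A blue hood covers y = -41 to -92; a cork rest for a mug is at x = 100, y = -10
- hood_mouth (a point): Point on the base at the middle of the upper edge of the blue hood's open mouth, which faces the base's +y. The hood is 51 mm deep, 35 mm wide inside; its roof's underside is at this height (34 mm above the bench), its top 6 mm higher. With the foot level on the deck the toe has 3 mm of height to spare. Axes as the base
- pocket (a point): Nominal place on the pocket floor (16 mm above the bench) for the post's axis. Pocket: 41 mm wide, 6 mm deep, from the upright heel face at y = +28 to an end wall under the hood at y = -59, which the toe meets 3 mm past seated. The dark insert (pocket, step, deck, plunger) as a whole is set up to 9 mm either way along y: not shown in this point, to be felt. Axes as the base
- deck (a point): Nominal middle of the deck, the dark step at the pocket's +y end: flat top 22 mm above the bench, 64 mm wide, 34 mm long in y, rigid. Its face to the pocket is the heel face. The foot slides in on or just above it, then drops 6 mm once its heel is past the face. The pocket's side rails are as high. Shifts with the insert, unseen by this point. Axes as the base
- plunger (a joint): Travel (m) of the spring plunger under the hood (brass; its red stem comes out behind): 0 free, standing 9 mm out from the pocket's end wall; 0.009 flush with it. About 2 N at first touch, 5 N when flush, then the end wall is rigid. About 0.006 when the post is fitted and the spring holds its heel against the step
- rack: Fixed plywood rack with one shelf, 310 mm wide (y), 130 mm deep (x), open above; origin on the bench below its centre. Shelf 60 mm above the bench; steel front rail at x = -63 up to 85 mm, side panels to 85 mm, back to 140 mm. Front (-x) faces the robot. The post stands at y about +75 or -75 mm, toe roughly to the rack's -y; the white cup at the other
- white_cup: White cup on the rack, 74 mm across, 85 mm high, origin at its underside; leave alone
- green_mug: Pale green mug with handle on the base's cork rest, 76 mm across, 90 mm high, origin at its underside; leave alone
- bottle: Clear bottle with white cap on the bench, 60 mm across, 170 mm high, origin at its underside; leave alone
There are look-alikes about, which are no part of the job. There is more than one size of the part that bears gauge_center; the job needs the middle-sized.

How it is judged:
By the outcome, as a careful person would: the job done as asked, in the order asked, and still so for the second after the job is handed in, with the robot touching nothing.
It also fails if it takes over 48 s, if anything falls off the work surface, if the arm or the gripper's body presses on something with over 40 N, if the wrist force passes 120 N, or if a joint passes its speed limit or range.

### The arm

A 6-joint arm with a two-finger parallel gripper is mounted at the origin on the work surface. World frame = base frame: x ahead of the robot, y to its left, z up, the work surface at z = 0. Lengths are in mm, angles in rad, forces in N, time in s.
With the tool pointing down it reaches from about 350 to 975 mm from the base axis. Payload 7.1 kg.
Tool frame: the origin (TCP) lies at the very end of the fingers, on their centre line; the grasp point (between the pads) lies 19 mm behind it (ctrl.grip_point_offset is the distance from the TCP to the grasp point, in mm); x points along the fingers, y is the direction in which the jaws open and shut, and the axes are right-handed (so a half turn about x gives the same grasp; the last joint's range is limited). The gripper opens to 88 mm and grips with 3 to 60 N. Pads are 20 mm wide; open, the fingers measure 115 mm over their backs; the gripper's body (75 mm by 178 mm) begins 61 mm behind the grasp point.
Start: joints at [-1.196, 0.423, 1.63, -0, 1.089, -0.019], TCP at [239.828, -577.137, 222.675] pointing down, gripper open.
Joint ranges: [-3, 3], [-0.9, 2.11], [0.09, 2.58], [-1.31, 4.45], [0.11, 2.69], [-2.54, 2.54]. Speed limits (rad/s): [2.39, 2.39, 3.01, 3.14, 3.14, 3.14].

### API

Orientations are given as a rotation vector (axis times angle).
In Python, from workcell import ctrl, vision, workorder gives the robot as it stands.
- The arm moves only by the shell command python3 -m crank 'ROWS'. ROWS is JSON, a list of rows, each a list of 3 entries, a list of its own where there are three numbers: the shift along the tool's x, y, z in m, then the turn, a rotation vector about the tool's x, y, z in rad, then the finger opening in m, from 0 to 0.0878. In form: [[[dx, dy, dz], [wx, wy, wz], jaw], ...]. A call has exactly 8 rows; each row shifts and turns the commanded pose from where the row before left it, along the tool's axes as they then stand; what a row does not reach is not made up. A row lasts 1/12 s, in which the tool goes at most 41.7 mm and 7.16 degrees, less where a joint would pass 70% of its speed; a pose out of reach is approached as far as the arm can. A call with a gripper value outside its range is refused whole. The fingers move at their own pace and stop on an object; the grip force is fixed at half the most. Time passes only in rows, so rows that do not move let the fingers close, or fill a call up. It gives the time, the measured TCP pose, the force and the opening at its end, in the units of the state.
- ctrl.get_obs(): the state, without advancing time (a new reading comes with each control period).
- vision.get_image(name): name is "scene" or "side" or "wrist"; returns a dict with "img" (420x560x3 uint8, blue, green, red), "mtx" (3x3 intrinsics, pixels), "k1" (the pictures are not rectified: a ray, as slopes to the right and down, at radius r is drawn at 1 + k1 r^2 times it, then the intrinsics apply), "rvec" (rotation vector, rad) and "tvec" (3), from world to camera coordinates, as OpenCV has them; the wrist camera has in their place "hand_eye" (4x4, takes a point from camera to tool coordinates, whose origin is the TCP and whose axes are the tool frame's). Camera axes: x right, y down, z forward; pixel columns grow to the right and rows downward; lengths in mm; the calibration is good to about 2 mm. A picture is of the moment at which its call begins: read the wrist's pose just before it. There is no depth.
- workorder.close_job(): hands the job in, once; it reports no verdict.
The state is a dict: "t": time; "qpos": joint angles; "qvel": joint speeds; "joint_torque": joint torques, N m; "ee_pos": TCP position; "orientation": TCP orientation; "ft_force": force on the tool from outside, world axes, zero at the start; "moment": the same for the moment, N m; "width": finger opening in mm.
Only numpy, scipy, OpenCV 4.12 (cv2) and the standard library are available. Lean on these libraries where they do the work, as an engineer would, in place of code of your own. Each camera call takes 0.05 s, during which the arm holds its last target.

## Working session

There is one attempt and no reset: what is moved stays moved. The work goes in short steps, Python scripts to look and compute and a shell command to move; the robot and the scene stay as the last step left them, time stands still between calls to the robot, and variables do not carry over. Pictures are saved under pics/ and viewed, and the job is handed in when it is done.

```bash
ls; mkdir -p pics; cat > h.py <<'E'
import numpy as np, cv2
from workcell import ctrl, vision, workorder
from scipy.spatial.transform import Rotation as R
E
python3 - <<'E'
from h import *
o=ctrl.get_obs();print(o)
import pickle
for n in ["scene","side","wrist"]:
    d=vision.get_image(n); cv2.imwrite(f"pics/{n}0.png",d["img"]); pickle.dump(d,open(f"pics/{n}0.pkl","wb"))
    print(n,{k:np.round(v,4).tolist() for k,v in d.items() if k!="img"})
E
```

```text
pics
{'t': 0.0, 'qpos': array([-1.19601492e+00,  4.23826683e-01,  1.63069071e+00, -2.19202951e-06,
        1.08858345e+00, -1.90170269e-02]), 'qvel': array([ 0.00100592, -0.00028016,  0.00153083, -0.0001115 ,  0.00074643,
        0.00084095]), 'joint_torque': array([ 2.24141499e-03, -5.44622862e+01, -2.73670113e+01,  6.44716923e-02,
        2.28320021e-02, -1.37287293e-04]), 'ee_pos': array([ 239.62245489, -576.64056173,  221.91025382]), 'orientation': array([ 2.00564874,  0.40166821, -2.00619851]), 'ft_force': array([0.67365433, 0.12693598, 0.26753895]), 'moment': array([ 0.00107498, -0.01448904, -0.00211933]), 'width': 87.8235357130307}
scene {'mtx': [[397.1152, 0.0, 279.9891], [0.0, 397.1152, 210.3222], [0.0, 0.0, 1.0]], 'k1': -0.051, 'rvec': [2.3409, 1.1034, -0.3282], 'tvec': [-500.5816, -263.5424, 1322.0747]}
side {'mtx': [[488.0197, 0.0, 270.3195], [0.0, 488.0197, 201.1765], [0.0, 0.0, 1.0]], 'k1': -0.1125, 'rvec': [0.3236, -2.7179, 1.3241], 'tvec': [641.3024, 83.2794, 1187.6844]}
wrist {'mtx': [[325.238, 0.0, 275.9563], [0.0, 325.238, 209.998], [0.0, 0.0, 1.0]], 'k1': -0.0692, 'hand_eye': [[0.0005, -0.265, 0.9642, -161.9455], [1.0, -0.0, -0.0005, -1.7166], [0.0002, 0.9642, 0.265, -71.9949], [0.0, 0.0, 0.0, 1.0]]}
```

View pics/scene0.png

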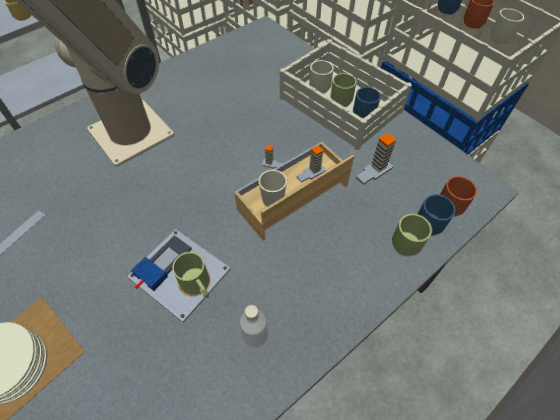

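View pics/side0.png

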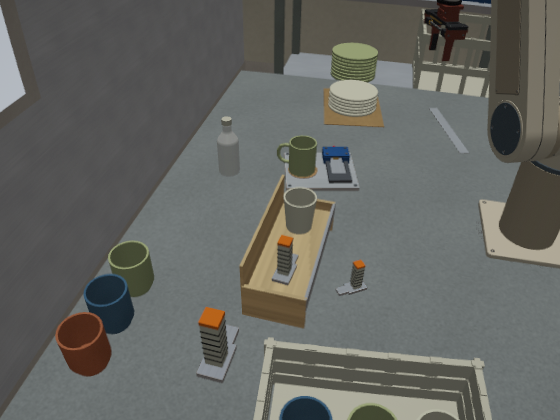

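View pics/wrist0.png

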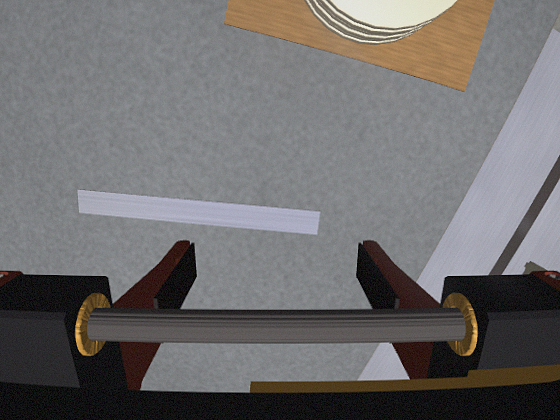

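The post is in the rack at scene (316,160) and side (285,258). The small one at scene (268,156) and the tall one at (383,155) are look-alikes. The base is at scene (178,275), with the blue hood at (150,272).

```bash
cat >> h.py <<'E'
import pickle
def load(n): return pickle.load(open(f"pics/{n}.pkl","rb"))
def ray(d,u,v,pose=None):
    m=d["mtx"]; 
    xd=np.array([(u-m[0,2])/m[0,0],(v-m[1,2])/m[1,1]]); x=xd.copy()
    for _ in range(20): x=xd/(1+d["k1"]*(x@x))
    r=np.array([x[0],x[1],1.])
    if "hand_eye" in d:
        p,o=pose; T=np.array(d["hand_eye"]); W=R.from_rotvec(o).as_matrix()
        return W@T[:3,3]+p, W@T[:3,:3]@r
    Rm=R.from_rotvec(np.ravel(d["rvec"])).as_matrix(); t=np.ravel(d["tvec"])
    return -Rm.T@t, Rm.T@r
def onz(d,u,v,z,pose=None):
    c,r=ray(d,u,v,pose); return c+r*(z-c[2])/r[2]
def tri(*rays):
    A=np.zeros((3,3));b=np.zeros(3)
    for c,r in rays:
        r=r/np.linalg.norm(r);P=np.eye(3)-np.outer(r,r);A+=P;b+=P@c
    x=np.linalg.solve(A,b)
    return x,[round(float(np.linalg.norm(np.cross(x-c,r/np.linalg.norm(r)))),2) for c,r in rays]
def crop(im,x0,y0,x1,y1,s,name):
    c=cv2.resize(im[y0:y1,x0:x1],None,fx=s,fy=s,interpolation=cv2.INTER_CUBIC)
    for x in range((x0//10+1)*10,x1,10): cv2.putText(c,str(x),(int((x-x0)*s),8),0,0.3,(0,0,255)); cv2.line(c,(int((x-x0+.5)*s),10),(int((x-x0+.5)*s),16),(0,0,255))
    for y in range((y0//10+1)*10,y1,10): cv2.putText(c,str(y),(0,int((y-y0)*s)),0,0.3,(0,0,255)); cv2.line(c,(18,int((y-y0+.5)*s)),(24,int((y-y0+.5)*s)),(0,0,255))
    cv2.imwrite(f"pics/{name}.png",c)
E
python3 - <<'E'
from h import *
s=load("scene0");d=load("side0")
crop(s["img"],225,135,365,240,5.6,"s_rack"); crop(s["img"],120,220,240,325,5.6,"s_base")
crop(d["img"],270,130,375,200,7,"d_base"); crop(d["img"],235,170,345,325,3.8,"d_rack")
for n,D in (("s",s),("d",d)):
    h=cv2.cvtColor(D["img"],cv2.COLOR_BGR2HSV)
    for nm,lo,hi in (("orange",(5,200,150),(15,255,255)),("blue",(105,150,60),(125,255,255))):
        m=cv2.inRange(h,lo,hi);k,l,st,ce=cv2.connectedComponentsWithStats(m)
        for i in range(1,k):
            if st[i,4]>30: print(n,nm,st[i],ce[i].round(1))
E
```

```text
s orange [379 134  17  11 105] [387.2 139. ]
s orange [312 146  12   8  59] [317.3 149.5]
s blue [ 383   61   97   88 1619] [435.3 109.8]
s blue [481  83  47  37  98] [502.8 102.1]
s blue [497 104  17  15  67] [504.9 110.5]
s blue [462 117  42  37 425] [482.1 133.2]
s blue [131 257  35  31 525] [148.3 272.2]
d orange [278 236  15   9  96] [284.8 240. ]
d orange [354 261  10   7  46] [358.7 263.6]
d orange [199 307  25  20 317] [211.3 316.7]
d blue [323 147  26  11 217] [334.6 151.5]
```

View pics/s_rack.png

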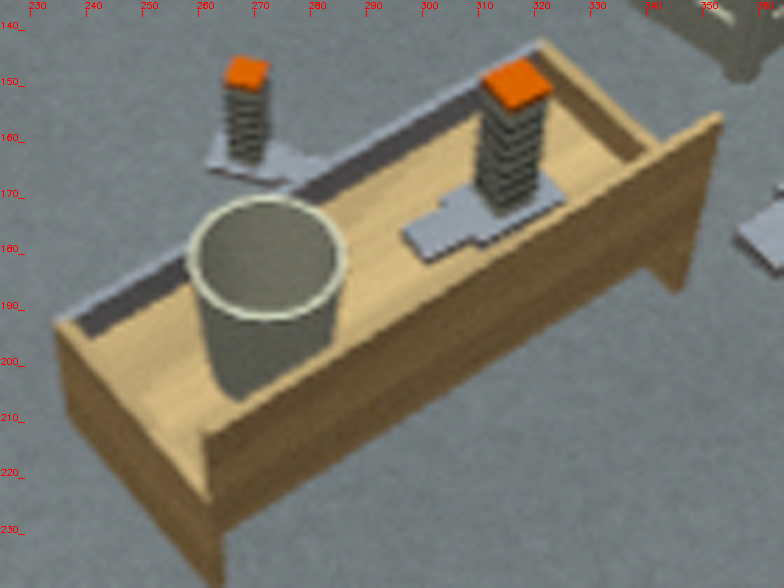

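View pics/s_base.png

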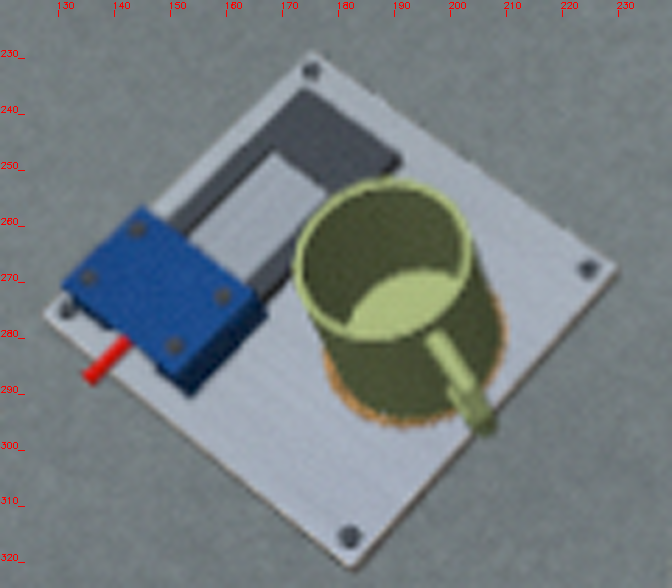

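View pics/d_base.png

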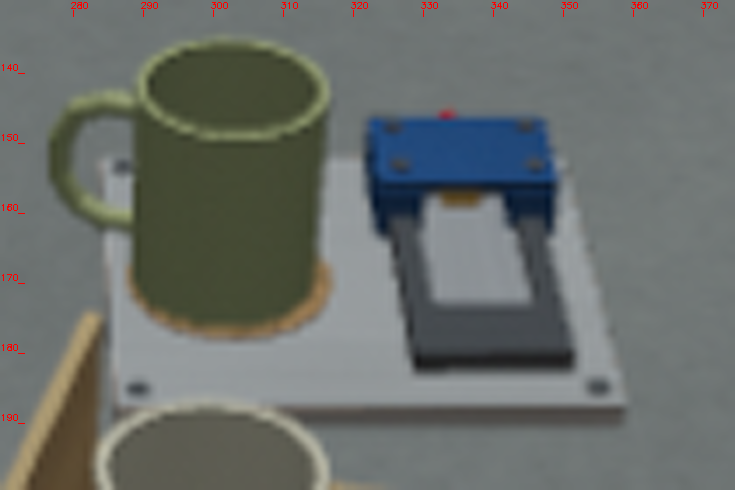

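View pics/d_rack.png

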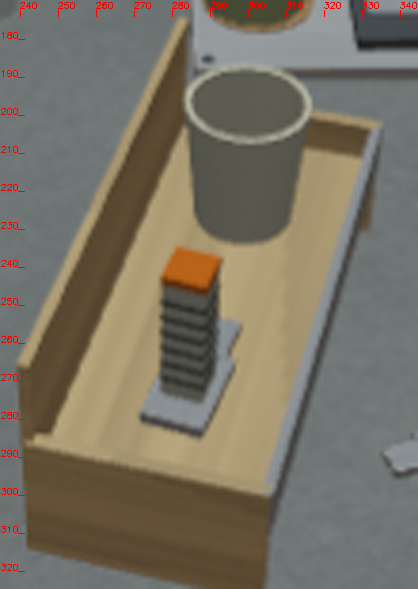

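```bash
python3 - <<'E'
from h import *
s=load("scene0");d=load("side0")
S=lambda x,y,x0,y0,k:(x0+(x+.5)/k-.5,y0+(y+.5)/k-.5)
print("base scene z12")
P=[]
for q in [(313,52),(617,267),(352,570),(45,316)]:
    p=onz(s,*S(*q,120,220,5.6),12);P.append(p);print(p.round(1))
print([round(float(np.linalg.norm(P[i]-P[i-1])),1) for i in range(4)])
print("base side near corners")
for q in [(117,406),(625,406)]: print(onz(d,*S(*q,270,130,7),12).round(1))
print("deck side z22 near corners/far(pocket) edge"); 
for q in [(416,357),(573,354),(432,303),(534,303)]: print(onz(d,*S(*q,270,130,7),22 ).round(1))
print("deck scene: outer corners z22; inner (pocket) edge corners z22")
for q in [(303,88),(402,155),(276,152),(326,190)]: print(onz(s,*S(*q,120,220,5.6),22).round(1))
print("hood top z40 scene; ")
for q in [(145,207),(266,308),(190,375),(63,287)]: print(onz(s,*S(*q,120,220,5.6),40).round(1))
print("hood side z40");
for q in [(371,118),(546,118),(556,184),(368,181)]: print(onz(d,*S(*q,270,130,7),40).round(1))
print("post top scene/side z155")
A=[];B=[]
for q in [(479,80),(519,58),(553,85),(513,110)]: A.append(onz(s,*S(*q,225,135,5.6),155));print(A[-1].round(1))
for q in [(179,248),(222,261),(208,291),(163,278)]: B.append(onz(d,*S(*q,235,170,3.8),155));print(B[-1].round(1))
print(np.mean(A,0),np.mean(B,0))
print("tri centroid",tri(ray(s,317.3,149.5),ray(d,284.8,240)))
print("foot scene z69: toe L, toe near, heel far, heel near;shoulder")
for q in [(402,235),(430,262),(566,197),(485,246),(473,238),(440,200)]: print(onz(s,*S(*q,225,135,5.6),69).round(1))
print("rack rail top z85: scene left, right(near orange)")
for q in [(62,322),(541,41)]: print(onz(s,*S(*q,225,135,5.6),85).round(1))
print("rail side")
for q in [(270,492),(380,125)]: print(onz(d,*S(*q,235,170,3.8),85).round(1))
print("back top z140 scene")
for q in [(205,435),(722,117)]: print(onz(s,*S(*q,225,135,5.6),140).round(1))
E
```

```text
base scene z12
[431.5 -84.1  12. ]
[622.5 -35.7  12. ]
[ 667.1 -208.7   12. ]
[ 475.1 -255.6   12. ]
[176.9, 197.1, 178.7, 197.6]
base side near corners
[623.1 -33.   12. ]
[431.5 -79.9  12. ]
deck side z22 near corners/far(pocket) edge
[514.  -78.8  22. ]
[454.4 -95.5  22. ]
[ 513. -117.   22.]
[ 473.3 -126.8   22. ]
deck scene: outer corners z22; inner (pocket) edge corners z22
[ 452.6 -100.1   22. ]
[514.4 -82.7  22. ]
[ 474.8 -128.6   22. ]
[ 507.5 -120.8   22. ]
hood top z40 scene; 
[ 472.3 -192.5   40. ]
[ 551.8 -175.2   40. ]
[ 558.4 -218.    40. ]
[ 484.5 -241.5   40. ]
hood side z40
[ 554.4 -220.6   40. ]
[ 482.6 -238.6   40. ]
[ 472.9 -188.2   40. ]
[ 548.3 -171.7   40. ]
post top scene/side z155
[538.9 308.9 155. ]
[540.5 333.7 155. ]
[563.9 334.4 155. ]
[563.5 308.5 155. ]
[562.  311.8 155. ]
[538.4 316.3 155. ]
[540.8 339.9 155. ]
[564.9 335.9 155. ]
[551.71070105 321.37217913 155.        ] [551.53912792 325.98259501 155.        ]
tri centroid (array([552.7703433 , 323.28125866, 153.90768373]), [0.57, 0.57])
foot scene z69: toe L, toe near, heel far, heel near;shoulder
[537.8 264.9  69. ]
[559.9 264.4  69. ]
[572.6 346.7  69. ]
[569.9 292.8  69. ]
[562.2 291.5  69. ]
[532.9 295.   69. ]
rack rail top z85: scene left, right(near orange)
[482.9  93.1  85. ]
[494.3 400.   85. ]
rail side
[494.4 402.   85. ]
[480.7  95.1  85. ]
back top z140 scene
[608.6  85.2 140. ]
[622.4 394.6 140. ]
```

```bash
cat >> h.py <<'E'
def delta(o,target,yaw_rot):
    """shift to target in tool axes (m) as of now, given obs"""
    W=R.from_rotvec(o["orientation"]).as_matrix()
    return (W.T@(np.array(target)-o["ee_pos"])/1000).round(4)
E
python3 - <<'E'
from h import *
o=ctrl.get_obs();W=R.from_rotvec(o["orientation"]).as_matrix();print(o["t"]);print(W.round(3))
print(delta(o,[545,318,250],0))
E
```

```text
0.15
[[-0.     0.384 -0.923]
 [ 0.001 -0.923 -0.384]
 [-1.    -0.001 -0.   ]]
[-0.027  -0.7092 -0.6253]
```

```bash
python3 -m crank '[[[0,0,0],[0.1117,0,0],0.0878],[[0,0,0],[0.1117,0,0],0.0878],[[0,0,0],[0.1117,0,0],0.0878],[[0,0,0],[0.1117,0,0],0.0878],[[-0.0012,-0.0379,-0.01077],[0,0,0],0.0878],[[-0.0012,-0.0379,-0.01077],[0,0,0],0.0878],[[-0.0012,-0.0379,-0.01077],[0,0,0],0.0878],[[-0.0012,-0.0379,-0.01077],[0,0,0],0.0878]]'
python3 -m crank '[[[-0.0012,-0.0379,-0.01077],[0,0,0],0.0878],[[-0.0012,-0.0379,-0.01077],[0,0,0],0.0878],[[-0.0012,-0.0379,-0.01077],[0,0,0],0.0878],[[-0.0012,-0.0379,-0.01077],[0,0,0],0.0878],[[-0.0012,-0.0379,-0.01077],[0,0,0],0.0878],[[-0.0012,-0.0379,-0.01077],[0,0,0],0.0878],[[-0.0012,-0.0379,-0.01077],[0,0,0],0.0878],[[-0.0012,-0.0379,-0.01077],[0,0,0],0.0878]]'
```

```text
t: 0.82
ee_pos: [290.8, -426.3, 227.1]
orientation: [-2.193, 0.058, 2.194]
ft_force: [1.5, 0.3, 0.8]
width: 87.6
t: 1.48
ee_pos: [393.0, -128.0, 237.2]
orientation: [-2.195, 0.059, 2.194]
ft_force: [0.3, -0.0, -0.4]
width: 87.6
```

```bash
cat >> h.py <<'E'
def snap(name,cam="wrist"):
    o=ctrl.get_obs(); d=vision.get_image(cam); d["pose"]=(o["ee_pos"],o["orientation"]); pickle.dump(d,open(f"pics/{name}.pkl","wb")); cv2.imwrite(f"pics/{name}.png",d["img"]); return o,d
E
python3 - <<'E'
from h import *
o,d=snap("w1");print(o["t"],o["ee_pos"],o["orientation"],np.abs(o["qvel"]).max())
E
python3 -m crank '[[[-0.0012,-0.0379,-0.01077],[0,0,0],0.0878],[[-0.0012,-0.0379,-0.01077],[0,0,0],0.0878],[[-0.0012,-0.0379,-0.01077],[0,0,0],0.0878],[[-0.0012,-0.0379,-0.01077],[0,0,0],0.0878],[[-0.0012,-0.0379,-0.01077],[0,0,0],0.0878],[[-0.0012,-0.0379,-0.01077],[0,0,0],0.0878],[[-0.0012,-0.0379,-0.01077],[0,0,0],0.0878],[[-0.0012,-0.0379,-0.01077],[0,0,0],0.0878]]'
python3 -m crank '[[[-0.0012,-0.0379,-0.01077],[0,0,0],0.0878],[[-0.0012,-0.0379,-0.01077],[0,0,0],0.0878],[[-0.0012,-0.0379,-0.01077],[0,0,0],0.0878],[[-0.0012,-0.0379,-0.01077],[0,0,0],0.0878],[[0,0,0],[0,0,0],0.0878],[[0,0,0],[0,0,0],0.0878],[[0,0,0],[0,0,0],0.0878],[[0,0,0],[0,0,0],0.0878]]'
python3 - <<'E'
from h import *
o,d=snap("w2");print(o["t"],o["ee_pos"],o["orientation"],np.abs(o["qvel"]).max(),o["qpos"])
E
```

```text
1.4833 [ 393.00950176 -127.97389974  237.21466102] [-2.19462755  0.05865334  2.19417659] 1.1412853592853678
t: 2.2
ee_pos: [495.2, 170.4, 246.6]
orientation: [-2.195, 0.058, 2.195]
ft_force: [1.0, -0.5, -0.4]
width: 87.6
t: 2.87
ee_pos: [545.6, 316.3, 251.1]
orientation: [-2.193, 0.06, 2.196]
ft_force: [-0.3, -0.3, -0.4]
width: 87.5
2.8667 [545.57637852 316.2738402  251.11850555] [-2.19341813  0.05990787  2.19574455] 0.009787875566455186 [ 5.06582319e-01  4.02515746e-01  1.59131527e+00 -2.00947496e-04
  1.14910061e+00  2.13120520e+00]
```

View pics/w1.png

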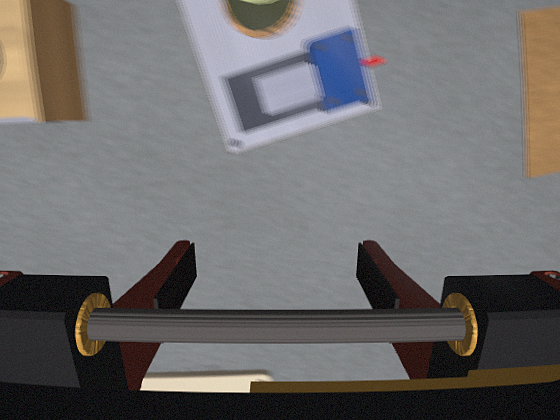

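View pics/w2.png

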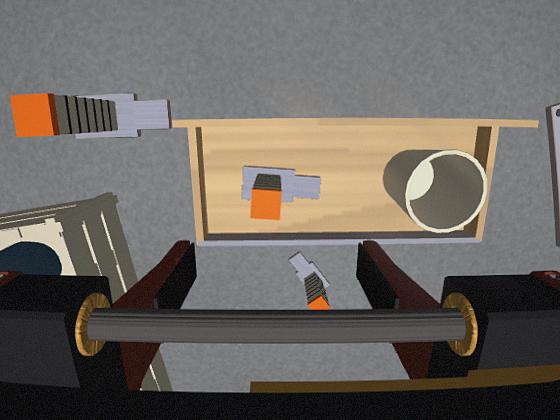

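w2: the post top is the orange patch at (266,205), its foot runs from (242,180) to (320,187), and the cup is at (445,190).

```bash
python3 - <<'E'
from h import *
d=load("w2");crop(d["img"],225,145,365,250,5.6,"w2c")
h=cv2.cvtColor(d["img"],cv2.COLOR_BGR2HSV);m=cv2.inRange(h,(5,200,150),(15,255,255))
k,l,st,ce=cv2.connectedComponentsWithStats(m)
for i in range(1,k):
  if st[i,4]>30:
    c,_=cv2.findContours((l==i).astype('uint8'),0,2);print(st[i],ce[i],cv2.minAreaRect(c[0]))
E
```

```text
[  10   94   44   43 1541] [ 31.80337443 114.65217391] ((31.52022933959961, 114.88150787353516), (44.324668884277344, 37.406070709228516), 81.25383758544922)
[251 189  30  31 831] [265.45006017 203.755716  ] ((265.4801330566406, 203.7987060546875), (28.869247436523438, 28.8027286529541), 3.8140745162963867)
[309 296  21  14 183] [318.97814208 303.92896175] ((318.7307434082031, 305.3461608886719), (14.144854545593262, 16.36365509033203), 56.30992889404297)
```

View pics/w2c.png

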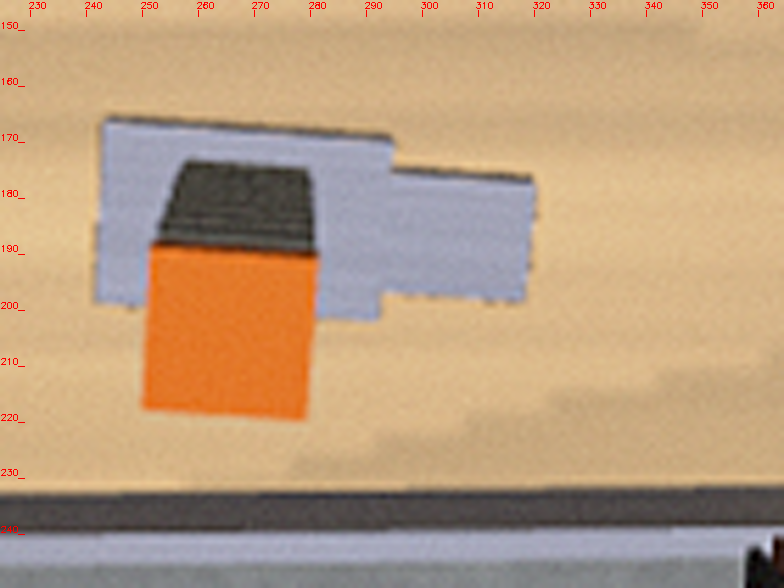

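```bash
python3 - <<'E'
from h import *
d=load("w2");po=d["pose"]
S=lambda x,y:(225+(x+.5)/5.6-.5,145+(y+.5)/5.6-.5)
T=[onz(d,*S(*q),155,po) for q in [(150,243),(317,256),(306,420),(142,408)]]
for t in T: print(t.round(1))
c=np.mean(T,0);print("c",c); 
yd=(T[0]-T[1]+T[3]-T[2])/2; print("ydir len",np.linalg.norm(yd),"yaw",np.degrees(np.arctan2(-yd[0],yd[1])))
print("foot z69")
F=[onz(d,*S(*q),69,po) for q in [(103,120),(392,139),(97,299),(381,320),(533,180),(525,300)]]
for t in F: print(t.round(1))
for a,b in ((1,0),(3,2)): v=F[b]-F[a]; print("foot len",np.linalg.norm(v),"yaw",np.degrees(np.arctan2(-v[0],v[1])))
print("foot mid",np.mean(F[:4],0))
print("tri",[tri(ray(d,265.45,203.76,po),ray(load(n),*p)) for n,p in (("scene0",(317.3,149.5)),("side0",(284.8,240)))])
W=R.from_rotvec(po[1]).as_matrix();print(W.round(4)); print("tool y yaw",np.degrees(np.arctan2(W[0,1],-W[1,1])))
# rail
print([onz(d,*S(*q),85,po).round(1) for q in [(0,545),(740,530),(0,565),(740,550)]])
E
```

```text
[565.4 336.5 155. ]
[562.1 312.6 155. ]
[537.5 315.4 155. ]
[540.6 339.5 155. ]
c [551.39367884 326.00937004 155.        ]
ydir len 24.26483217532849 yaw -7.557137493100049
foot z69
[572.3 351.2  69. ]
[565.7 296.8  69. ]
[537.7 355.1  69. ]
[530.5 300.3  69. ]
[556.4 270.2  69. ]
[533.  272.2  69. ]
foot len 54.854291504680454 yaw -6.89161990530445
foot len 55.336703733786294 yaw -7.453177111762993
foot mid [551.53654026 325.84811837  69.        ]
tri [(array([549.98330888, 326.05905367, 149.83025769]), [0.34, 0.34]), (array([552.35701961, 326.07223381, 156.38950104]), [0.42, 0.42])]
[[-1.100e-03 -5.370e-02 -9.986e-01]
 [-8.000e-04 -9.986e-01  5.370e-02]
 [-1.000e+00  9.000e-04  1.000e-03]]
tool y yaw -3.0792889920447193
[array([493.9, 375.9,  85. ]), array([489.2, 233.5,  85. ]), array([489.8, 376.3,  85. ]), array([485.1, 233.4,  85. ])]
```

```bash
python3 -m crank '[[[0,0,0],[0.073,0,0],0.0878],[[0.010,-0.0103,-0.0046],[0,0,0],0.0878],[[0.03,0,0],[0,0,0],0.0878],[[0.03,0,0],[0,0,0],0.0878],[[0.03,0,0],[0,0,0],0.0878],[[0.03,0,0],[0,0,0],0.0878],[[0.018,0,0],[0,0,0],0.0878],[[0.008,0,0],[0,0,0],0.0878]]'
python3 -m crank '[[[0,0,0],[0,0,0],0.06],[[0,0,0],[0,0,0],0.04],[[0,0,0],[0,0,0],0.03],[[0,0,0],[0,0,0],0.015],[[0,0,0],[0,0,0],0.015],[[0,0,0],[0,0,0],0.015],[[0,0,0],[0,0,0],0.015],[[0,0,0],[0,0,0],0.015]]'
python3 - <<'E'
from h import *
o,d=snap("w3");print(o["t"],o["ee_pos"],o["orientation"],o["width"],o["ft_force"],o["moment"])
E
```

```text
t: 3.58
ee_pos: [550.3, 325.7, 91.7]
orientation: [-2.153, 0.138, 2.163]
ft_force: [-0.5, -0.5, 0.2]
width: 87.6
t: 4.25
ee_pos: [552.1, 327.2, 95.9]
orientation: [-2.157, 0.136, 2.156]
ft_force: [-0.0, 0.5, 0.3]
width: 37.9
4.25 [552.11428997 327.22522481  95.88911431] [-2.15675343  0.13558969  2.15567013] 37.94828725433787 [-0.01431355  0.49736793  0.31324967] [0.03520383 0.00620264 0.01718804]
```

View pics/w3.png

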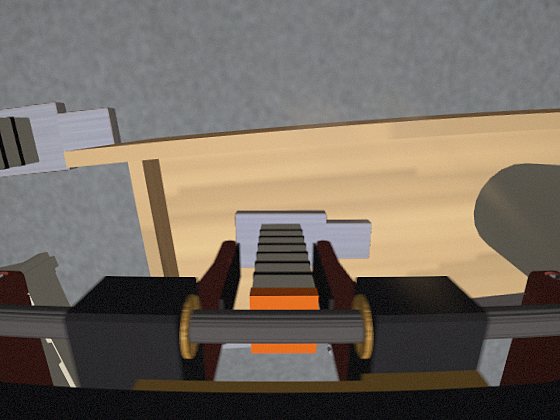

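The fingers are still closing around the upright and look centred on it, orange top at (284,320). I'll finish closing, then lift.

```bash
python3 -m crank '[[[0,0,0],[0,0,0],0.015],[[0,0,0],[0,0,0],0.015],[[0,0,0],[0,0,0],0.015],[[0,0,0],[0,0,0],0.015],[[0,0,0],[0,0,0],0.015],[[0,0,0],[0,0,0],0.015],[[-0.002,0,0],[0,0,0],0.015],[[-0.004,0,0],[0,0,0],0.015]]'
python3 - <<'E'
from h import *
o=ctrl.get_obs();print(o["t"],o["ee_pos"],o["orientation"],o["width"],o["ft_force"],o["moment"])
E
```

```text
t: 4.97
ee_pos: [551.4, 327.3, 100.7]
orientation: [-2.155, 0.136, 2.157]
ft_force: [-0.2, -0.3, -3.8]
width: 24.0
4.9667 [551.44930811 327.27365681 100.65296069] [-2.15483274  0.13632348  2.15748526] 23.95657424324047 [-0.20182997 -0.3087633  -3.82072117] [0.08063424 0.04245927 0.01787916]
```

```bash
python3 -m crank '[[[-0.012,0,0],[0,0,0],0.015],[[-0.02,0,0],[0,0,0],0.015],[[-0.02,0,0],[0,0,0],0.015],[[-0.006,0,0],[0,0,0],0.015],[[0,0.0018,0.0139],[0,0,0],0.015],[[0,0.0036,0.0278],[0,0,0],0.015],[[0,0.0036,0.0278],[0,0,0],0.015],[[0,0.0036,0.0278],[0,0,0],0.015]]'
python3 - <<'E'
from h import *
o=ctrl.get_obs();print(o["t"],o["ee_pos"],o["width"],o["ft_force"],o["moment"])
W=R.from_rotvec(o["orientation"]).as_matrix();print(W.round(4))
E
```

```text
t: 5.63
ee_pos: [452.8, 326.8, 159.5]
orientation: [-2.156, 0.136, 2.156]
ft_force: [-0.7, 0.4, -4.0]
width: 24.0
5.6333 [452.75452481 326.80332342 159.45400426] 23.96581945591096 [-0.74488589  0.35154618 -3.95132915] [ 0.05992197  0.04091395 -0.02185293]
[[ 1.000e-04 -1.262e-01 -9.920e-01]
 [ 4.000e-04 -9.920e-01  1.262e-01]
 [-1.000e+00 -5.000e-04 -0.000e+00]]
```

```bash
python3 -m crank '[[[0,0.0224,0.0173],[-0.0927,0,0],0.015],[[0,0,0],[-0.0927,0,0],0.015],[[0,0,0],[-0.0927,0,0],0.015],[[0,0,0],[-0.0927,0,0],0.015],[[0,0.02,0.0023],[0,0,0],0.015],[[0,0.0342,0.00387],[0,0,0],0.015],[[0,0.0342,0.00387],[0,0,0],0.015],[[0,0.0342,0.00387],[0,0,0],0.015]]'
python3 -m crank '[[[0,0.0342,0.00387],[0,0,0],0.015],[[0,0.0342,0.00387],[0,0,0],0.015],[[0,0.0342,0.00387],[0,0,0],0.015],[[0,0.0342,0.00387],[0,0,0],0.015],[[0,0.0342,0.00387],[0,0,0],0.015],[[0,0.0342,0.00387],[0,0,0],0.015],[[0,0.0342,0.00387],[0,0,0],0.015],[[0,0.0342,0.00387],[0,0,0],0.015]]'
python3 -m crank '[[[0,0.0142,0.0016],[0,0,0],0.015],[[0,0,0],[0,0,0],0.015],[[0,0,0],[0,0,0],0.015],[[0,0,0],[0,0,0],0.015],[[0,0,0],[0,0,0],0.015],[[0,0,0],[0,0,0],0.015],[[0,0,0],[0,0,0],0.015],[[0,0,0],[0,0,0],0.015]]'
python3 - <<'E'
from h import *
o,d=snap("w4");print(o["t"],o["ee_pos"],o["orientation"],o["width"],o["ft_force"],o["moment"],abs(o["qvel"]).max())
W=R.from_rotvec(o["orientation"]).as_matrix();print(W.round(4))
snap("s4","scene");snap("d4","side")
E
```

```text
t: 6.3
ee_pos: [450.0, 183.7, 159.6]
orientation: [2.091, 0.259, -2.09]
ft_force: [0.2, 0.0, -4.2]
width: 23.8
t: 6.97
ee_pos: [486.5, -90.1, 159.8]
orientation: [2.092, 0.257, -2.09]
ft_force: [0.9, 0.2, -3.0]
width: 23.8
t: 7.63
ee_pos: [488.3, -101.9, 159.5]
orientation: [2.091, 0.258, -2.091]
ft_force: [0.1, 0.6, -2.8]
width: 24.3
7.6333 [ 488.30701921 -101.90463286  159.52583821] [ 2.09072075  0.25847223 -2.09059555] 24.274149225586687 [ 0.05821407  0.593024   -2.77768024] [ 0.04986009 -0.02182996  0.0277779 ] 0.00673134041120842
[[ 1.000e-04  2.435e-01 -9.699e-01]
 [ 0.000e+00 -9.699e-01 -2.435e-01]
 [-1.000e+00 -0.000e+00 -1.000e-04]]
```

View pics/w4.png

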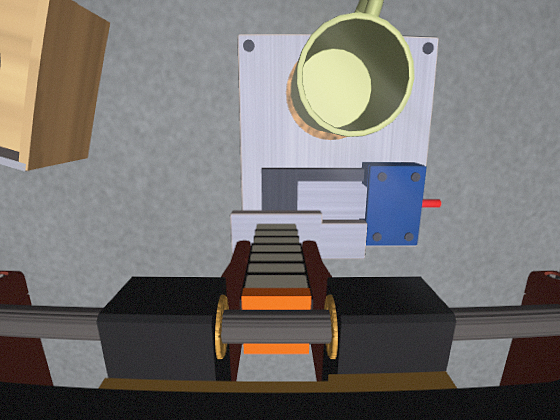

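View pics/d4.png

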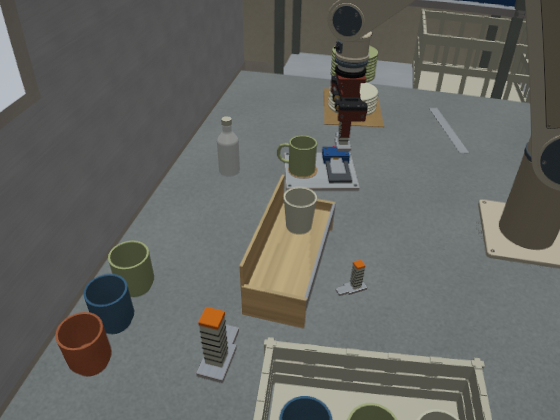

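w4: the post is held upright. The base corners are near (239,35) and (438,38), the hood spans (363..424,163..246), and the dark deck edge is at x=262.

```bash
python3 - <<'E'
from h import *
d=load("w4");crop(d["img"],225,150,365,255,5.6,"w4c");crop(d["img"],340,150,445,255,5.6,"w4d");crop(d["img"],225,20,445,150,3.6,"w4e")
E
```

```text
(no output)
```

View pics/w4c.png

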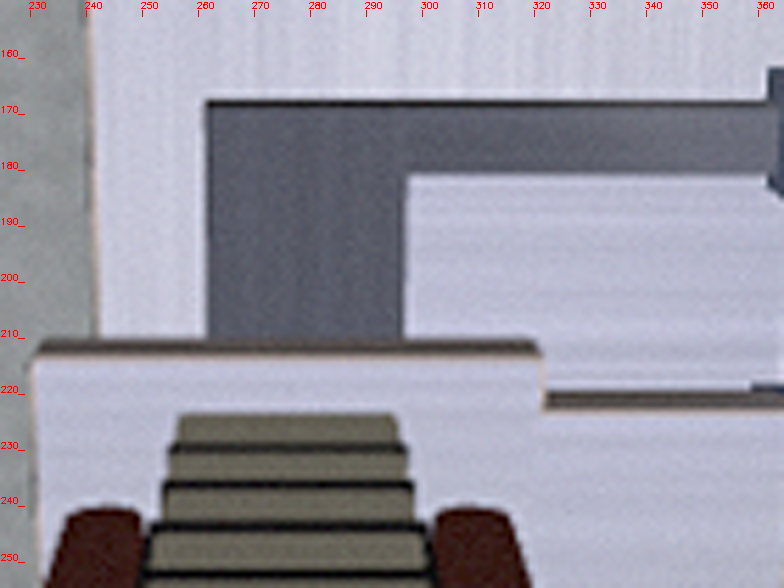

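View pics/w4d.png

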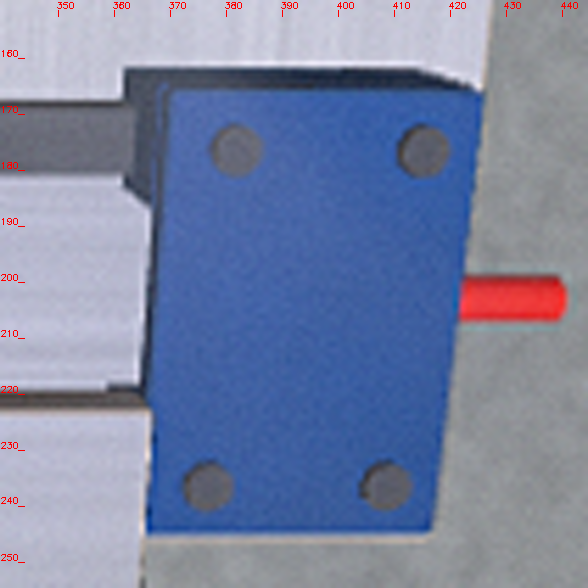

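View pics/w4e.png

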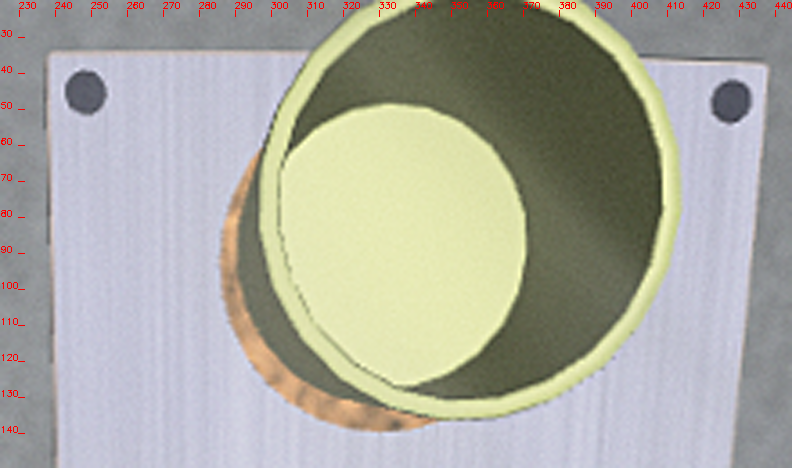

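```bash
python3 - <<'E'
from h import *
d=load("w4");po=d["pose"];W=R.from_rotvec(po[1]).as_matrix()
def L(u,v,z):
    p=onz(d,u,v,z,po); r=W.T@(p-po[0]); return np.array([-r[2],-r[1]]),p   # base-like axes rel TCP
def S(q,x0,y0,k): return (x0+(q[0]+.5)/k-.5,y0+(q[1]+.5)/k-.5)
def show(n,qs,x0,y0,k,z):
    print(n)
    out=[L(*S(q,x0,y0,k),z) for q in qs]
    for l,p in out: print("  rel",l.round(1),"world",p[:2].round(1))
    return out
b=show("base z12 (+x+y),(+x,-y)",[(48,54),(767,65)],225,20,3.6,12)
show("base +y edge pts z12",[(90,50),(100,330)],225,150,5.6,12)
show("-y edge",[(735,460)],225,20,3.6,12)
show("hood z40",[(172,91),(483,94),(432,531),(149,532)],340,150,5.6,40)
show("deck z22: outer +x corner, outer edge near, inner corner, inner near",[(206,102),(207,335),(407,175),(404,335)],225,150,5.6,22)
show("inner floor line z16",[(407,175),(404,335)],225,150,5.6,16)
show("held foot ztop=TCP-35.7+9",[(33,358),(541,357),(543,412),(545,412)],225,150,5.6,po[0][2]-26.7)
show("upright base front",[(180,414),(396,414)],225,150,5.6,po[0][2]-26.7)
show("toe tip corner (366,222),(366,257)",[(366,222),(366,257)],0,0,1,po[0][2]-26.7)
E
```

```text
base z12 (+x+y),(+x,-y)
  rel [146.   35.1] world [621.4 -32.3]
  rel [ 146.1 -142.5] world [ 664.7 -204.5]
base +y edge pts z12
  rel [37.3 35.3] world [515.9 -58.6]
  rel [-11.8  34.9] world [468.4 -71. ]
-y edge
  rel [  48.6 -144. ] world [ 570.5 -229.7]
hood z40
  rel [ 34.2 -80.4] world [ 541.1 -171.5]
  rel [  34.1 -130. ] world [ 553.1 -219.7]
  rel [ -39.1 -130.2] world [ 482.1 -237.7]
  rel [-39.  -82.2] world [ 470.5 -191.1]
deck z22: outer +x corner, outer edge near, inner corner, inner near
  rel [29.8 15.3] world [513.5 -79.8]
  rel [-10.   15.5] world [474.8 -89.3]
  rel [ 17.6 -18.1] world [ 509.8 -115.1]
  rel [-10. -18.] world [ 483.  -121.8]
inner floor line z16
  rel [ 16.5 -18.5] world [ 508.8 -115.8]
  rel [-11.7 -18.4] world [ 481.5 -122.6]
held foot ztop=TCP-35.7+9
  rel [17.7 29.2] world [498.3 -69.3]
  rel [ 17.8 -25.6] world [ 511.8 -122.4]
  rel [ 11.6 -26. ] world [ 505.9 -124.3]
  rel [ 11.6 -26.3] world [ 505.9 -124.6]
upright base front
  rel [11.3 13.4] world [496.  -86.1]
  rel [ 11.3 -10. ] world [ 501.8 -108.9]
toe tip corner (366,222),(366,257)
  rel [ 12.3 -53.3] world [ 513.2 -150.6]
  rel [-10.9 -55.1] world [ 491.2 -158. ]
```

```bash
python3 -m crank '[[[0,0.008,0.001],[0,0,0],0.015],[[0.01,0.008,0.001],[0,0,0],0.015],[[0.02,0,0],[0,0,0],0.015],[[0.02,0,0],[0,0,0],0.015],[[0.02,0,0],[0,0,0],0.015],[[0.012,0,0],[0,0,0],0.015],[[0.008,0,0],[0,0,0],0.015],[[0.002,0,0],[0,0,0],0.015]]'
python3 -m crank '[[[0,0,0],[0,0,0],0.015],[[0,0,0],[0,0,0],0.015],[[0,0,0],[0,0,0],0.015],[[0,0,0],[0,0,0],0.015],[[0,0,0],[0,0,0],0.015],[[0,0,0],[0,0,0],0.015],[[0,0,0],[0,0,0],0.015],[[0,0,0],[0,0,0],0.015]]'
python3 - <<'E'
from h import *
o,d=snap("w5");print(o["t"],o["ee_pos"],o["orientation"],o["width"],o["ft_force"],o["moment"],abs(o["qvel"]).max())
snap("d5","side"); snap("s5","scene")
d=load("d5");crop(d["img"],270,90,375,200,5.4,"d5c");d=load("s5");crop(d["img"],120,190,240,325,4.4,"s5c")
E
```

```text
t: 8.45
ee_pos: [489.3, -119.0, 65.7]
orientation: [2.089, 0.258, -2.094]
ft_force: [0.1, 0.0, -3.2]
width: 23.9
t: 9.12
ee_pos: [490.3, -118.6, 67.6]
orientation: [2.092, 0.257, -2.091]
ft_force: [-0.4, 0.1, -3.4]
width: 23.9
9.1167 [ 490.31767836 -118.60282288   67.64222709] [ 2.09154834  0.25719973 -2.09089958] 23.86107065618179 [-0.40160621  0.10436717 -3.43713757] [ 0.02185068 -0.03580313 -0.0363447 ] 0.003743471281214745
```

View pics/w5.png

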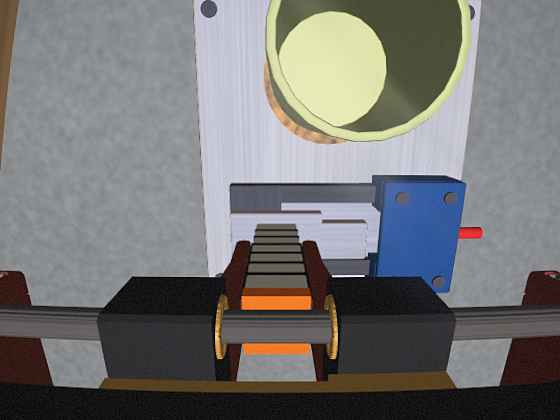

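View pics/d5c.png

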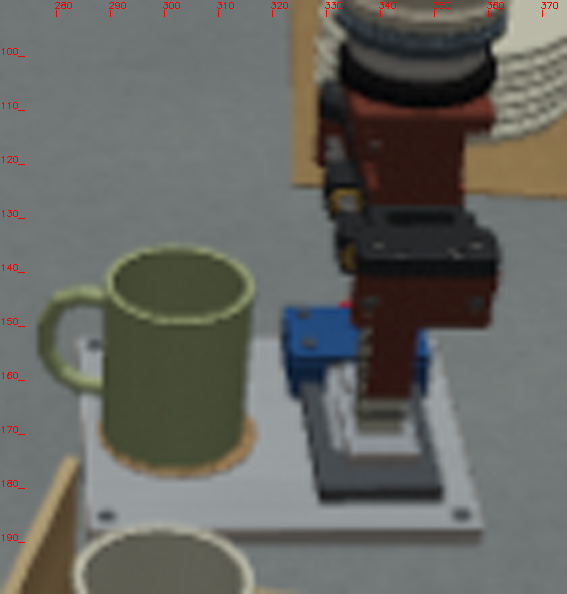

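View pics/s5c.png

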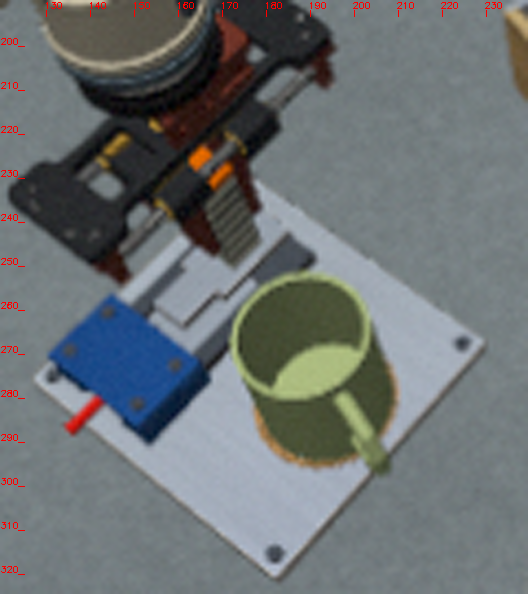

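```bash
python3 - <<'E'
from h import *
d=load("w5");crop(d["img"],215,165,385,295,4.6,"w5c")
E
```

```text
(no output)
```

View pics/w5c.png

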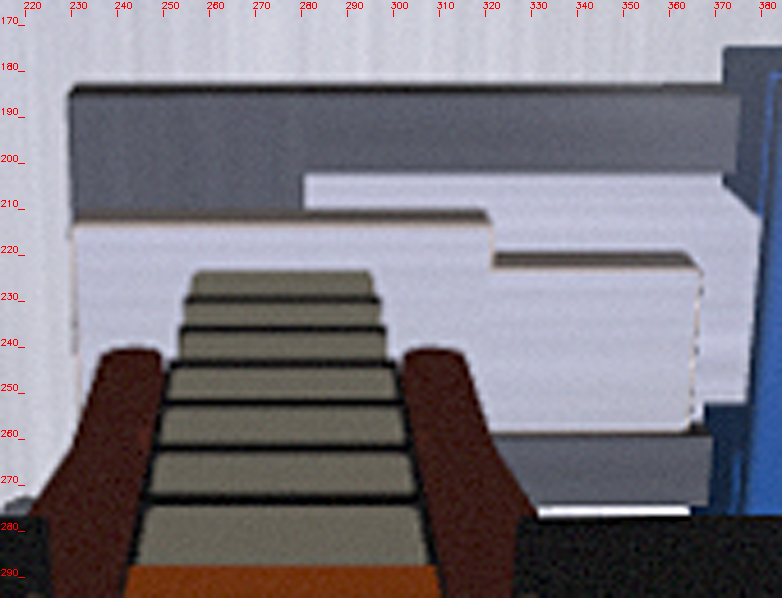

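```bash
python3 - <<'E'
from h import *
d=load("w5");po=d["pose"];W=R.from_rotvec(po[1]).as_matrix()
def L(q,z):
    u,v=215+(q[0]+.5)/4.6-.5,165+(q[1]+.5)/4.6-.5
    p=onz(d,u,v,z,po); r=W.T@(p-po[0]); return np.array([-r[2],-r[1]]).round(1)
zt=po[0][2]-26.7
print("rail outer +x, -x z22",L((600,94),22),L((600,505),22),"deck outer edge",L((71,150),22),"inner",L((304,190),22),"pocket +x edge z22",L((500,174),22))
print("toe +x -x tip",L((600,270),zt),L((600,432),zt),L((696,340),zt),"foot +x,heel",L((300,226),zt),L((74,250),zt), "shoulder y",L((490,245),zt))
print("hood roof/mouth z40 front edge", L((757,300),40), "mouth inner +x z34?",L((738,110),22))
print(zt)
E
```

```text
rail outer +x, -x z22 [ 31.5 -43.2] [-32.4 -46.9] deck outer edge [23.4 31.9] inner [17.5 -1.4] pocket +x edge z22 [ 19.8 -29.4]
toe +x -x tip [ 11.4 -40.4] [-11.8 -41.8] [  1.5 -54. ] foot +x,heel [17.5 -0.6] [14.2 29.2] shoulder y [ 14.9 -25.7]
hood roof/mouth z40 front edge [  6.9 -62.2] mouth inner +x z34? [ 29.2 -63.1]
40.942227087243594
```

```bash
python3 -m crank '[[[0.0015,0,0],[0,0,0],0.015],[[0.0015,0,0],[0,0,0],0.015],[[0.0012,0,0],[0,0,0],0.015],[[0.001,0,0],[0,0,0],0.015],[[0.0008,0,0],[0,0,0],0.015],[[0.0008,0,0],[0,0,0],0.015],[[0.0006,0,0],[0,0,0],0.015],[[0.0006,0,0],[0,0,0],0.015]]'
python3 -m crank '[[[0.0003,0,0],[0,0,0],0.015],[[0.0003,0,0],[0,0,0],0.015],[[0.0003,0,0],[0,0,0],0.015],[[0.0003,0,0],[0,0,0],0.015],[[0.0,0,0],[0,0,0],0.015],[[0.0,0,0],[0,0,0],0.015],[[0,0,0],[0,0,0],0.015],[[0,0,0],[0,0,0],0.015]]'
python3 - <<'E'
from h import *
o=ctrl.get_obs();print(o["ee_pos"],o["ft_force"],o["moment"])
E
```

```text
t: 9.93
ee_pos: [490.2, -118.6, 59.4]
orientation: [2.091, 0.257, -2.091]
ft_force: [-0.2, -0.6, -3.6]
width: 23.8
t: 10.6
ee_pos: [490.3, -118.6, 58.3]
orientation: [2.091, 0.257, -2.091]
ft_force: [-0.8, -0.4, -2.8]
width: 24.1
[ 490.25428832 -118.63195847   58.30871263] [-0.77329699 -0.39646481 -2.7758866 ] [ 0.02273513  0.01752664 -0.03368053]
```

```bash
python3 -m crank '[[[0.0002,0,0],[0,0,0],0.015],[[0.0002,0,0],[0,0,0],0.015],[[0.0002,0,0],[0,0,0],0.015],[[0.0,0,0],[0,0,0],0.015],[[0.0,0,0],[0,0,0],0.015],[[0.0,0,0],[0,0,0],0.015],[[0,0,0],[0,0,0],0.015],[[0,0,0],[0,0,0],0.015]]'
python3 - <<'E'
from h import *
o=ctrl.get_obs();print(o["ee_pos"],o["ft_force"],o["moment"])
E
```

```text
t: 11.27
ee_pos: [490.2, -118.6, 57.7]
orientation: [2.091, 0.257, -2.091]
ft_force: [0.9, 0.2, -3.2]
width: 23.9
[ 490.19545567 -118.63936083   57.67572199] [ 0.93303679  0.22090573 -3.17727035] [ 0.0156516  -0.00449995 -0.01683588]
```

```bash
python3 -m crank '[[[0.0002,0,0],[0,0,0],0.015],[[0.0002,0,0],[0,0,0],0.015],[[0.0002,0,0],[0,0,0],0.015],[[0.0,0,0],[0,0,0],0.015],[[0.0,0,0],[0,0,0],0.015],[[0.0,0,0],[0,0,0],0.015],[[0,0,0],[0,0,0],0.015],[[0,0,0],[0,0,0],0.015]]'
python3 - <<'E'
from h import *
o=ctrl.get_obs();print(o["ee_pos"],o["ft_force"],o["moment"])
E
```

```text
t: 11.93
ee_pos: [490.3, -118.6, 57.4]
orientation: [2.091, 0.257, -2.091]
ft_force: [-1.7, 1.5, 4.8]
width: 23.8
[ 490.27862737 -118.62307428   57.4469523 ] [-1.67151529  1.51998683  4.83108585] [0.20073918 0.46230805 0.06144953]
```

```bash
python3 -m crank '[[[-0.0006,0,0],[0,0,0],0.015],[[-0.0006,0,0],[0,0,0],0.015],[[0,0.001,0],[0,0,0],0.015],[[0,0.003,0],[0,0,0],0.015],[[0,0.003,0],[0,0,0],0.015],[[0,0.003,0],[0,0,0],0.015],[[0,0.003,0],[0,0,0],0.015],[[0,0.002,0],[0,0,0],0.015]]'
python3 -m crank '[[[0,0.001,0],[0,0,0],0.015],[[0,0.001,0],[0,0,0],0.015],[[0,0.0008,0],[0,0,0],0.015],[[0,0.0008,0],[0,0,0],0.015],[[0,0,0],[0,0,0],0.015],[[0,0,0],[0,0,0],0.015],[[0,0,0],[0,0,0],0.015],[[0,0,0],[0,0,0],0.015]]'
cat > st.py <<'E'
from h import *
o=ctrl.get_obs();W=R.from_rotvec(o["orientation"]).as_matrix();
y0=np.array([490.3,-118.62])
ex=np.array([.9699,.2435]);ey=np.array([-.2435,.9699]);d=o["ee_pos"][:2]-y0
f=o["ft_force"];m=o["moment"]
print("t",round(o["t"],2),"travel x,y",(d@ex).round(2),(d@ey).round(2),"z",o["ee_pos"][2].round(2),"F base xyz",(f[:2]@ex).round(2),(f[:2]@ey).round(2),f[2].round(2),"m",(m[:2]@ex).round(3),(m[:2]@ey).round(3),"w",o["width"].round(2))
E
python3 st.py
```

```text
t: 12.6
ee_pos: [494.0, -133.7, 58.2]
orientation: [2.092, 0.257, -2.091]
ft_force: [0.5, 0.4, -3.5]
width: 23.7
t: 13.27
ee_pos: [494.7, -136.6, 58.3]
orientation: [2.091, 0.257, -2.091]
ft_force: [0.0, -0.0, -2.7]
width: 24.0Traceback (most recent call last):
  File "st.py", line 6, in <module>
    print("t",round(o["t"],2),"travel x,y",(d@ex).round(2),(d@ey).round(2),"z",o["ee_pos"][2].round(2),"F base xyz",(f[:2]@ex).round(2),(f[:2]@ey).round(2),f[2].round(2),"m",(m[:2]@ex).round(3),(m[:2]@ey).round(3),"w",o["width"].round(2))
                                                                                                                                                                                                                          ^^^^^^^^^^^^^^^^
AttributeError: 'float' object has no attribute 'round'
```

Travel is about 18.6 mm so far, with no contact. I'll go on slowly and feel for the plunger.

```bash
sed -i 's/o\["width"\].round(2)/round(o["width"],2)/' st.py; python3 -m crank '[[[0,0.0007,0],[0,0,0],0.015],[[0,0.0007,0],[0,0,0],0.015],[[0,0.0007,0],[0,0,0],0.015],[[0,0.0007,0],[0,0,0],0.015],[[0,0.0007,0],[0,0,0],0.015],[[0,0.0007,0],[0,0,0],0.015],[[0,0,0],[0,0,0],0.015],[[0,0,0],[0,0,0],0.015]]'; python3 st.py
```

```text
t: 13.93
ee_pos: [495.7, -140.8, 58.3]
orientation: [2.091, 0.257, -2.091]
ft_force: [-0.3, 0.6, -2.9]
width: 23.6
t 13.93 travel x,y -0.13 -22.83 z 58.26 F base xyz -0.1 0.64 -2.92 m 0.019 -0.04 w 23.6
```

```bash
python3 -m crank '[[[0,0.0006,0],[0,0,0],0.015],[[0,0.0006,0],[0,0,0],0.015],[[0,0.0006,0],[0,0,0],0.015],[[0,0.0006,0],[0,0,0],0.015],[[0,0.0006,0],[0,0,0],0.015],[[0,0.0,0],[0,0,0],0.015],[[0,0,0],[0,0,0],0.015],[[0,0,0],[0,0,0],0.015]]'; python3 st.py
```

```text
t: 14.6
ee_pos: [496.4, -143.5, 58.3]
orientation: [2.091, 0.258, -2.092]
ft_force: [-0.0, 2.2, -2.3]
width: 23.5
t 14.6 travel x,y -0.14 -25.58 z 58.26 F base xyz 0.51 2.17 -2.32 m 0.397 -0.18 w 23.51
```

```bash
python3 -m crank '[[[0,0.0006,0],[0,0,0],0.015],[[0,0.0006,0],[0,0,0],0.015],[[0,0.0006,0],[0,0,0],0.015],[[0,0.0006,0],[0,0,0],0.015],[[0,0.0006,0],[0,0,0],0.015],[[0,0.0006,0],[0,0,0],0.015],[[0,0.0004,0],[0,0,0],0.015],[[0,0,0],[0,0,0],0.015]]'; python3 st.py
```

```text
t: 15.27
ee_pos: [497.4, -147.5, 58.2]
orientation: [2.091, 0.257, -2.092]
ft_force: [0.1, 4.5, -2.6]
width: 23.8
t 15.27 travel x,y -0.16 -29.77 z 58.25 F base xyz 1.21 4.3 -2.59 m 0.662 -0.144 w 23.83
```

```bash
python3 -m crank '[[[0,0.0005,0],[0,0,0],0.015],[[0,0.0005,0],[0,0,0],0.015],[[0,0.0005,0],[0,0,0],0.015],[[0,0.0004,0],[0,0,0],0.015],[[0,0.0004,0],[0,0,0],0.015],[[0,0.0,0],[0,0,0],0.015],[[0,0,0],[0,0,0],0.015],[[0,0,0],[0,0,0],0.015]]'; python3 st.py
```

```text
t: 15.93
ee_pos: [497.9, -149.8, 58.3]
orientation: [2.091, 0.257, -2.091]
ft_force: [-0.3, 3.6, -2.5]
width: 24.1
t 15.93 travel x,y -0.17 -32.06 z 58.26 F base xyz 0.6 3.55 -2.48 m 0.882 -0.188 w 24.05
```

```bash
python3 -m crank '[[[0,0.0003,0],[0,0,0],0.015],[[0,0.0003,0],[0,0,0],0.015],[[0,0.0003,0],[0,0,0],0.015],[[0,0.0002,0],[0,0,0],0.015],[[0,0.0,0],[0,0,0],0.015],[[0,0.0,0],[0,0,0],0.015],[[0,0,0],[0,0,0],0.015],[[0,0,0],[0,0,0],0.015]]'; python3 st.py
```

```text
t: 16.6
ee_pos: [498.2, -150.8, 58.3]
orientation: [2.091, 0.257, -2.091]
ft_force: [-0.9, 5.1, -2.6]
width: 24.0
t 16.6 travel x,y -0.15 -33.12 z 58.26 F base xyz 0.33 5.21 -2.64 m 0.977 -0.192 w 23.99
```

```bash
python3 -m crank '[[[0,0.0002,0],[0,0,0],0.015],[[0,0.0002,0],[0,0,0],0.015],[[0,0.0002,0],[0,0,0],0.015],[[0,0.0,0],[0,0,0],0.015],[[0,0.0,0],[0,0,0],0.015],[[0,0.0,0],[0,0,0],0.015],[[0,0,0],[0,0,0],0.015],[[0,0,0],[0,0,0],0.015]]'; python3 st.py
```

```text
t: 17.27
ee_pos: [498.3, -151.4, 58.2]
orientation: [2.091, 0.257, -2.091]
ft_force: [-0.6, 5.8, -2.1]
width: 24.0
t 17.27 travel x,y -0.18 -33.72 z 58.25 F base xyz 0.81 5.79 -2.13 m 0.985 -0.227 w 24.03
```

```bash
python3 -m crank '[[[0,0.0002,0],[0,0,0],0.015],[[0,0.0002,0],[0,0,0],0.015],[[0,0.0001,0],[0,0,0],0.015],[[0,0.0,0],[0,0,0],0.015],[[0,0.0,0],[0,0,0],0.015],[[0,0.0,0],[0,0,0],0.015],[[0,0,0],[0,0,0],0.015],[[0,0,0],[0,0,0],0.015]]'; python3 st.py
```

```text
t: 17.93
ee_pos: [498.5, -151.8, 58.2]
orientation: [2.091, 0.257, -2.092]
ft_force: [-1.0, 4.1, -2.4]
width: 24.0
t 17.93 travel x,y -0.18 -34.2 z 58.22 F base xyz 0.07 4.17 -2.36 m 1.117 -0.177 w 24.01
```

```bash
python3 -m crank '[[[0,0.0002,0],[0,0,0],0.015],[[0,0.0002,0],[0,0,0],0.015],[[0,0.0001,0],[0,0,0],0.015],[[0,0.0,0],[0,0,0],0.015],[[0,0.0,0],[0,0,0],0.015],[[0,0.0,0],[0,0,0],0.015],[[0,0,0],[0,0,0],0.015],[[0,0,0],[0,0,0],0.015]]'; python3 st.py
```

```text
t: 18.6
ee_pos: [498.5, -152.0, 58.3]
orientation: [2.091, 0.258, -2.092]
ft_force: [0.3, 6.8, -1.1]
width: 23.8
t 18.6 travel x,y -0.18 -34.41 z 58.29 F base xyz 1.91 6.5 -1.13 m 1.362 -0.251 w 23.82
```

The end wall is felt at about −34.3, which puts seated at about −31.3 and agrees with vision (−31.5). I'll back off 1.6 mm and lower.

```bash
python3 -m crank '[[[0,-0.0008,0],[0,0,0],0.015],[[0,-0.0008,0],[0,0,0],0.015],[[0.0004,0,0],[0,0,0],0.015],[[0.0004,0,0],[0,0,0],0.015],[[0.0004,0,0],[0,0,0],0.015],[[0.0004,0,0],[0,0,0],0.015],[[0.0,0,0],[0,0,0],0.015],[[0,0,0],[0,0,0],0.015]]'; python3 st.py
```

```text
t: 19.27
ee_pos: [498.2, -150.9, 56.7]
orientation: [2.091, 0.257, -2.091]
ft_force: [-0.4, 5.2, -1.2]
width: 24.1
t 19.27 travel x,y -0.15 -33.2 z 56.66 F base xyz 0.91 5.09 -1.24 m 0.926 -0.018 w 24.14
```

```bash
python3 -m crank '[[[0.0004,0,0],[0,0,0],0.015],[[0.0004,0,0],[0,0,0],0.015],[[0.0004,0,0],[0,0,0],0.015],[[0.0004,0,0],[0,0,0],0.015],[[0.0,0,0],[0,0,0],0.015],[[0.0,0,0],[0,0,0],0.015],[[0.0,0,0],[0,0,0],0.015],[[0,0,0],[0,0,0],0.015]]'; python3 st.py
```

```text
t: 19.93
ee_pos: [498.2, -150.8, 55.0]
orientation: [2.091, 0.257, -2.091]
ft_force: [-0.6, 4.8, -1.5]
width: 23.8
t 19.93 travel x,y -0.16 -33.13 z 55.01 F base xyz 0.63 4.77 -1.49 m 0.962 -0.088 w 23.79
```

```bash
python3 -m crank '[[[0.0004,0,0],[0,0,0],0.015],[[0.0004,0,0],[0,0,0],0.015],[[0.0004,0,0],[0,0,0],0.015],[[0.0004,0,0],[0,0,0],0.015],[[0.0004,0,0],[0,0,0],0.015],[[0.0003,0,0],[0,0,0],0.015],[[0.0003,0,0],[0,0,0],0.015],[[0,0,0],[0,0,0],0.015]]'; python3 st.py
```

```text
t: 20.6
ee_pos: [498.3, -150.8, 52.4]
orientation: [2.091, 0.257, -2.091]
ft_force: [-1.8, 4.9, -1.6]
width: 23.8
t 20.6 travel x,y -0.11 -33.19 z 52.41 F base xyz -0.51 5.2 -1.62 m 0.869 -0.066 w 23.78
```

```bash
python3 -m crank '[[[0.0002,0,0],[0,0,0],0.015],[[0.0002,0,0],[0,0,0],0.015],[[0.0002,0,0],[0,0,0],0.015],[[0.0,0,0],[0,0,0],0.015],[[0,0,0],[0,0,0],0.015],[[0,0,0],[0,0,0],0.015],[[0,0,0],[0,0,0],0.015],[[0,0,0],[0,0,0],0.015]]'; python3 st.py
```

```text
t: 21.27
ee_pos: [498.3, -150.8, 51.9]
orientation: [2.091, 0.257, -2.091]
ft_force: [-0.4, 4.6, 0.1]
width: 24.0
t 21.27 travel x,y -0.1 -33.19 z 51.87 F base xyz 0.75 4.55 0.14 m 0.894 -0.033 w 23.97
```

```bash
python3 -m crank '[[[0.0002,0,0],[0,0,0],0.015],[[0.0002,0,0],[0,0,0],0.015],[[0.0,0,0],[0,0,0],0.015],[[0.0,0,0],[0,0,0],0.015],[[0,0,0],[0,0,0],0.015],[[0,0,0],[0,0,0],0.015],[[0,0,0],[0,0,0],0.015],[[0,0,0],[0,0,0],0.015]]'; python3 st.py
```

```text
t: 21.93
ee_pos: [498.3, -150.8, 51.5]
orientation: [2.091, 0.257, -2.091]
ft_force: [-1.5, 4.5, -0.4]
width: 23.8
t 21.93 travel x,y -0.11 -33.2 z 51.49 F base xyz -0.35 4.77 -0.37 m 0.877 0.015 w 23.82
```

```bash
python3 -m crank '[[[0.0002,0,0],[0,0,0],0.015],[[0.0002,0,0],[0,0,0],0.015],[[0.0,0,0],[0,0,0],0.015],[[0.0,0,0],[0,0,0],0.015],[[0,0,0],[0,0,0],0.015],[[0,0,0],[0,0,0],0.015],[[0,0,0],[0,0,0],0.015],[[0,0,0],[0,0,0],0.015]]'; python3 st.py
```

```text
t: 22.6
ee_pos: [498.3, -150.8, 51.4]
orientation: [2.091, 0.257, -2.091]
ft_force: [-1.7, 5.2, 5.1]
width: 23.9
t 22.6 travel x,y -0.11 -33.18 z 51.45 F base xyz -0.36 5.45 5.14 m 0.978 0.213 w 23.87
```

```bash
python3 -m crank '[[[-0.0001,-0.0003,0],[0,0,0],0.015],[[0,-0.0003,0],[0,0,0],0.015],[[0.0,-0.0003,0],[0,0,0],0.015],[[0.0,-0.0003,0],[0,0,0],0.015],[[0,-0.0003,0],[0,0,0],0.015],[[0,0,0],[0,0,0],0.015],[[0,0,0],[0,0,0],0.015],[[0,0,0],[0,0,0],0.015]]'; python3 st.py
```

```text
t: 23.27
ee_pos: [498.2, -149.9, 51.5]
orientation: [2.092, 0.256, -2.09]
ft_force: [-2.1, -1.6, 5.4]
width: 24.1
t 23.27 travel x,y 0.04 -32.26 z 51.46 F base xyz -2.43 -1.03 5.42 m -0.012 0.605 w 24.07
```

```bash
python3 -m crank '[[[-0.0002,0,0],[0,0,0],0.015],[[-0.0001,0,0],[0,0,0],0.015],[[0.0,0,0],[0,0,0],0.015],[[0.0,0,0],[0,0,0],0.015],[[0,0,0],[0,0,0],0.015],[[0,0,0],[0,0,0],0.015],[[0,0,0],[0,0,0],0.015],[[0,0,0],[0,0,0],0.015]]'; python3 st.py
```

```text
t: 23.93
ee_pos: [498.0, -149.4, 51.5]
orientation: [2.091, 0.257, -2.091]
ft_force: [-1.7, 1.4, 2.3]
width: 23.9
t 23.93 travel x,y -0.04 -31.7 z 51.48 F base xyz -1.27 1.75 2.31 m 0.298 0.219 w 23.92
```

```bash
python3 -m crank '[[[-0.0001,-0.0002,0],[0,0,0],0.015],[[-0.0001,-0.0001,0],[0,0,0],0.015],[[0.0,0,0],[0,0,0],0.015],[[0.0,0,0],[0,0,0],0.015],[[0,0,0],[0,0,0],0.015],[[0,0,0],[0,0,0],0.015],[[0,0,0],[0,0,0],0.015],[[0,0,0],[0,0,0],0.015]]'; python3 st.py
```

```text
t: 24.6
ee_pos: [497.8, -149.1, 51.5]
orientation: [2.091, 0.257, -2.091]
ft_force: [1.4, 0.6, -4.3]
width: 23.7
t 24.6 travel x,y -0.11 -31.35 z 51.53 F base xyz 1.47 0.22 -4.32 m 0.276 -0.127 w 23.72
```

```bash
python3 -m crank '[[[0,0,0],[0,0,0],0.026],[[0,0,0],[0,0,0],0.03],[[0.0,0,0],[0,0,0],0.034],[[0.0,0,0],[0,0,0],0.038],[[0,0,0],[0,0,0],0.042],[[0,0,0],[0,0,0],0.046],[[0,0,0],[0,0,0],0.05],[[0,0,0],[0,0,0],0.05]]'; python3 st.py
python3 - <<'E'
from h import *
snap("w6")
E
```

```text
t: 25.27
ee_pos: [497.8, -149.1, 51.7]
orientation: [2.091, 0.257, -2.091]
ft_force: [0.2, -0.4, 0.2]
width: 49.8
t 25.27 travel x,y -0.11 -31.39 z 51.7 F base xyz 0.06 -0.43 0.21 m -0.006 0.035 w 49.76
```

View pics/w6.png

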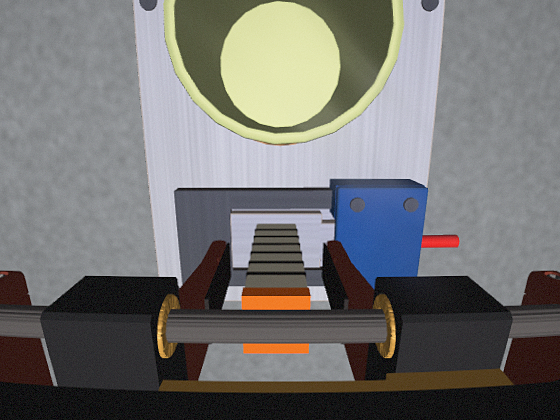

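The post stands free with its heel edge at column 231 against the deck, and the force reading is about zero. I'll retreat straight up and check.

```bash
python3 -m crank '[[[-0.004,0,0],[0,0,0],0.05],[[-0.012,0,0],[0,0,0],0.05],[[-0.025,0,0],[0,0,0],0.05],[[-0.03,0,0],[0,0,0],0.05],[[-0.03,0,0],[0,0,0],0.05],[[-0.03,0,0],[0,0,0],0.05],[[-0.02,0,0],[0,0,0],0.05],[[-0.01,0,0],[0,0,0],0.05]]'
python3 -m crank '[[[0,0,0.02],[0,0,0],0.05],[[0,0,0.02],[0,0,0],0.05],[[0,0,0.02],[0,0,0],0.05],[[0,0,0],[0,0,0],0.05],[[0,0,0],[0,0,0],0.05],[[0,0,0],[0,0,0],0.05],[[0,0,0],[0,0,0],0.05],[[0,0,0],[0,0,0],0.05]]'
python3 - <<'E'
from h import *
o,d=snap("w7"); crop(d["img"],200,20,440,200,3.3,"w7c")
o,d=snap("d7","side"); crop(d["img"],270,90,375,200,5.4,"d7c")
o,d=snap("s7","scene"); crop(d["img"],120,190,240,325,4.4,"s7c");print(o["t"],o["ft_force"])
E
```

```text
t: 25.98
ee_pos: [499.2, -149.5, 216.7]
orientation: [2.096, 0.255, -2.085]
ft_force: [0.4, 0.9, -0.0]
width: 49.9
t: 26.65
ee_pos: [440.4, -163.5, 212.6]
orientation: [2.091, 0.258, -2.091]
ft_force: [-0.1, 0.5, -0.1]
width: 49.9
26.75 [ 0.19344082 -0.19688443  0.19929795]
```

View pics/w7.png

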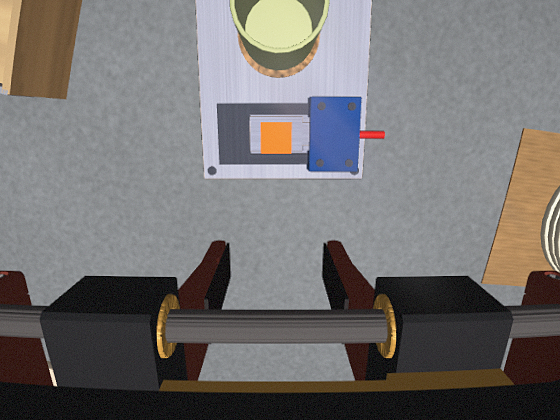

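View pics/d7c.png

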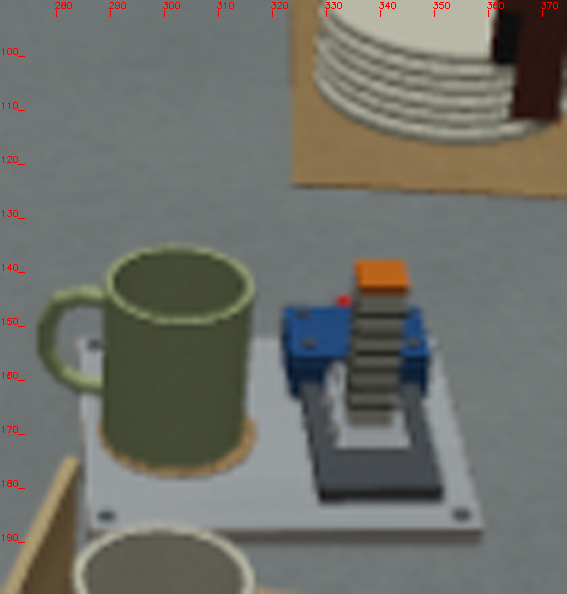

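View pics/s7c.png

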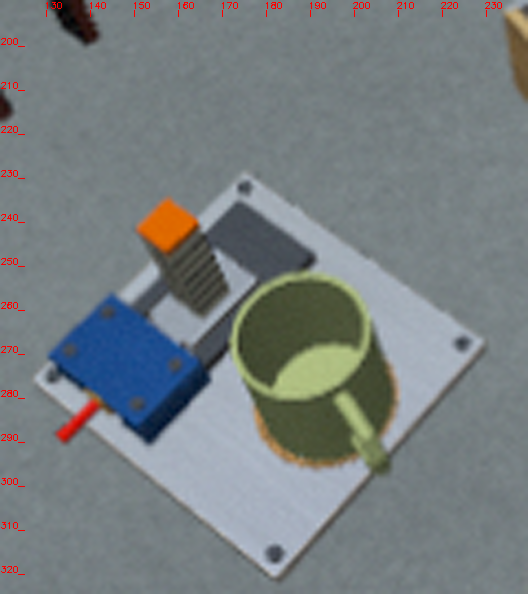

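The post stands in the pocket against the deck edge. The red stem now sticks out further (scene tip (133,289), before (136,287)). One numeric check of its height and tilt.

```bash
python3 - <<'E'
from h import *
rs={}
for n in ("w7","s7","d7"):
    d=load(n);h=cv2.cvtColor(d["img"],cv2.COLOR_BGR2HSV);m=cv2.inRange(h,(5,200,150),(15,255,255))
    k,l,st,ce=cv2.connectedComponentsWithStats(m)
    for i in range(1,k):
        if st[i,4]<30: continue
        po=d["pose"]; p=onz(d,*ce[i],111,po)
        if abs(p[0]-498)<40 and abs(p[1]+149)<40: rs[n]=ray(d,*ce[i],po); print(n,st[i],ce[i].round(1),p.round(1), cv2.minAreaRect(cv2.findContours((l==i).astype('uint8'),0,2)[0][0])[1:])
print(tri(*rs.values())); print(tri(rs["s7"],rs["d7"]))
d=load("w7");crop(d["img"],205,85,380,185,4.5,"w7d")
E
```

```text
w7 [262 133  10  20  39] [263.8 145.7] [ 488.6 -139.7  111. ] ((9.0, 19.0), 0.0)
s7 [152 236  13  11  83] [157.6 241. ] [ 498.5 -151.   111. ] ((7.77817440032959, 9.899494171142578), 45.0)
d7 [336 139   9   4  32] [340.  140.5] [ 500.1 -147.1  111. ] ((3.0, 8.0), 90.0)
(array([ 495.28164522, -145.40194871,  110.75909296]), [8.76, 5.98, 4.84])
(array([ 499.24087881, -150.48670969,  109.93642565]), [1.31, 1.31])
```

View pics/w7d.png

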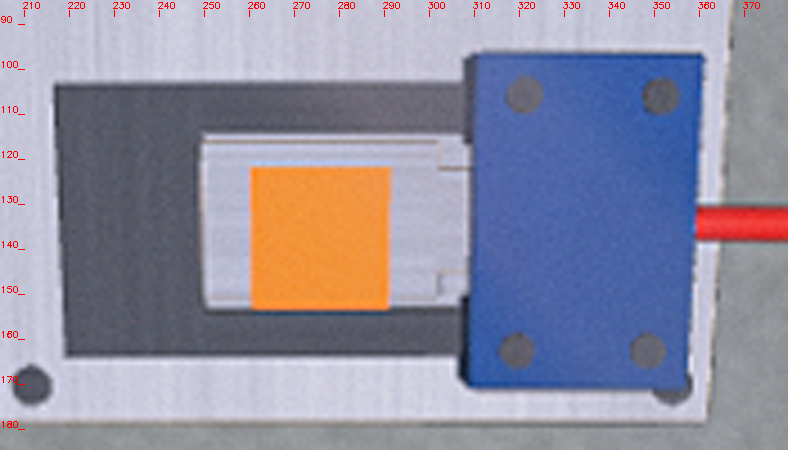

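```bash
python3 - <<'E'
from h import *
o=ctrl.get_obs();print(o["t"],o["ee_pos"]);print(workorder.close_job())
E
```

```text
26.8 [ 439.99656247 -163.4984593   212.50938709]
the job is handed in; nothing more can be done
None
```

The middle-sized post is fitted in the gauge base and released, and I handed the job in at 26.8 s. I lifted it over the rack's front rail, drew it out forwards, and slid its toe under the hood. It met the plunger at about 25 mm of travel and the end wall at about 34.3 mm. I let the foot down about 1 mm short of that wall, eased it back against the step, opened the gripper and moved clear. The wrist force readings stayed at about 7 N or less (some 8 N net on the base with the post's weight).

**Last checks:**
- **Seated in the pocket:** the wrist picture shows the heel edge flush along the step and the foot square in the pocket. The red stem sticks out further behind than at the start.
- **Height and position:** the two fixed cameras put the post's top at z ≈ 110 mm (111 expected). That is within 2 mm of where I released it.
- **Spring holding:** the push on the gripper fell to almost nothing before I let go, so the step was taking the spring.
- **Mug and cup:** both look unmoved in the last pictures. I did not re-measure them or look at the bottle again.

**Disagreements:**
- **Top mask:** the orange mask in the last wrist picture caught only part of the top and was about 10 mm off. I left that reading out.
- **Camera offsets:** the fixed cameras differed by up to 4 mm in y, and the wrist camera by about 1.7 mm.

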